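# Zero the readout and hold the hand gauge on the ring mark of the tilted flange

### The job

Zero the readout by pushing the steel mushroom plunger on its box fully down and letting it spring back, and only then lift the hand gauge out of its stand. Hold the gauge square to the face of the tilted flange with its stylus tip inside the ring mark (not the cross), pressing gently so that the stylus is about half pushed in and never bottoms hard, and finish while still holding it there. Leave the other things where they are.

Things in the scene. Friction and masses are not known exactly. Their poses are not given: they have to be found in the camera images.
- gauge: hand gauge, upright in one hole of the stand: grey box body 36 mm (its x) by 24 mm (its y) by 95 mm tall with black windows; below it a steel stem 12 mm diameter, 25 mm long, then the thin sprung stylus, tip 43 mm below the grey body when out. Origin: centre of the grey body's underside, which rests on the stand; z runs up the body. About 170 g. Grip across the 24 mm sides.
- gauge_tip (a point): the rounded end (6 mm ball) of the gauge's stylus; on the gauge's axis; it moves with the stylus. Its axes are the gauge's.
- stylus (a joint): how far the gauge's stylus is pushed in, m: 0 fully out, 0.012 fully in. Spring: 1 N to start moving, 0.25 N per mm more, 4 N fully in; beyond that it is rigid.
- stand: aluminium block 140 x 64 x 55 mm high, fixed, with two upright through holes of 16 mm diameter at 35 mm either side of its centre along its x. Origin under its centre. The gauge is in one hole and the plug gauge in the other.
- readout: white readout box 100 x 130 x 45 mm high, fixed, with a green window and, towards its -x side, the steel mushroom plunger standing up from its top. Origin under its centre.
- key_top (a point): centre of the flat top of the mushroom plunger, 32 mm diameter, steel, 66 mm above the table when out; it moves with the plunger.
- zero_key (a joint): how far the mushroom plunger is pushed down, m: 0 out, 0.010 fully in (stop). Spring: 2 N to start, 6 N fully in; it springs back.
- flange: round aluminium flange, 108 mm diameter, 14 mm thick, with a central boss 30 mm diameter, 10 mm proud, held still on a tilted steel plate that faces up and roughly towards the robot (slope 10 to 26 degrees). Origin at the centre of its underside, z square out of its face. On its face: small bolt holes, a ring mark and, opposite, a cross mark.
- ring_spot (a point): centre of the ring mark (thin black ring, 20 mm outer and 16 mm inner diameter, flush) on the flange's face, 34 mm from the flange's centre; its z axis points square out of the face.
- cross_spot (a point): centre of the black cross mark (19 mm), opposite the ring mark; not the one to measure.
- plug: plug gauge: plain round steel pin, handle 22 mm diameter and 45 mm long with a 12 mm pin end above it (top 68 mm above origin); stands in the other hole of the stand. Origin at the shoulder that rests on the stand. Bystander.
- v_block: dark steel V-block 50 x 60 x 46 mm, origin under its centre. Bystander.
- setting_ring: steel ring, outer diameter 56 mm, 18 mm high, origin under its centre. Bystander.
- driver: small blue-handled screwdriver 150 mm long lying on the table. Bystander.
- gauge_block: steel block 35 x 50 x 30 mm, origin under its centre. Bystander.
- jar: small closed jar, 52 mm diameter, 75 mm high, origin under its centre. Bystander.
- pin: upright steel cylinder, 24 mm diameter, 45 mm high, origin under its centre. Bystander.
Not all that is in view belongs to the job. What is meant by the stand is not orange, and is the smaller of those in its own colour.

How it is judged:
By the outcome, as a careful person would: the job done as asked, in the order asked, and still so for the second after the job is handed in, while the arm keeps its last pose, push and grip.
It also fails if it takes over 51 s, if anything falls off the work surface, if the arm or the gripper's body presses on something with over 40 N, if the wrist force passes 120 N, or if a joint passes its speed limit or range.

### The arm

A 6-joint arm with a two-finger parallel gripper is mounted at the origin on the work surface. World frame = base frame: x ahead of the robot, y to its left, z up, the work surface at z = 0. Lengths are in m, angles in rad, forces in N, time in s.
With the tool pointing down it reaches from about 0.35 to 0.8 m from the base axis. Payload 7.3 kg.
Tool frame: the origin (TCP) lies between the finger pads; the fingertips stand 25 mm ahead of it and the grasp point (between the pads) lies 6 mm ahead of it (r.tip_extent is the distance from the TCP to the fingertips, in m); z points along the fingers, y is the line along which they close (so a half turn about z gives the same grasp; the last joint's range is limited). The gripper opens to 85 mm and grips with 20 to 120 N. Pads are 22 mm wide; open, the fingers measure 114 mm over their backs; the gripper's body (76 mm by 85 mm) begins 54 mm behind the grasp point. The pads swing forward as they close: fully open they stand 13 mm farther back than shut.
Start: joints at [1.01, 0.342, 1.524, -0, 1.275, -0.146], TCP at [0.212, 0.481, 0.256] pointing down, gripper open.
Joint ranges: [-2.53, 2.53], [-0.77, 2.02], [0.04, 2.7], [-1, 4.14], [0.28, 2.66], [-3.11, 3.11]. Speed limits (rad/s): [2.57, 2.57, 3.14, 3.14, 3.14, 3.14].

### API

Orientations are given as a unit quaternion [x, y, z, w].
In Python, from workcell import r, command_gripper, optics gives the robot as it stands. The module is installed in compiled form; this text tells all that it offers. Calls block until the motion is done:
- r.reach(position, orientation): joint-space move of the TCP to a pose.
- r.move_straight(position, orientation=None, speed=0.15, max_force=None): straight line of the TCP; orientation=None keeps the orientation; speed is the mean speed in m/s. With max_force (N) it stops when the force on the tool has changed by that much, and returns True; else False.
- r.movej(angles): joint-space move.
- command_gripper(opening, force=None): finger opening in m; force is the grip in N (None keeps the last); returns when the fingers have stopped.
- r.hold(seconds).
- r.solve_ik(position, orientation): joint angles nearest the present ones, or None.
- r.read_state(): the state.
- optics.get_image(name): name is "scene" or "top"; returns (picture, depth): 384x512x3 uint8, red, green, blue; 384x512 float32, m along the optical axis (not along the pixel's ray), 0 where there is no reading.
- optics.camera_model(name): a dict with "K" (3x3 intrinsics, pixels), "R" (3x3) and "t" (3): a world point X has camera coordinates R X + t. Camera axes: x right, y down, z forward; pixel columns grow to the right and rows downward; lengths in m; the calibration is good to about 2 mm. A picture is of the moment at which its call begins. camera_model takes no time and is no camera call.
A pose or a line that the arm cannot do raises r.PlanningError and nothing moves.
- r.finish_job(): hands the job in; it is judged then, once.
The state is a dict: "time_s": time; "joint_positions": joint angles; "dq": joint speeds; "tau": joint torques, N m; "eef_pos": TCP position; "eef_rot": TCP orientation; "contact_force": force on the tool from outside, world axes, zero at the start; "torque": the same for the moment, N m; "grip_width": finger opening in m; "grip_force": force on a finger pad.
Only numpy, scipy, OpenCV 4.12 (cv2) and the standard library are available. Lean on these libraries where they do the work, as an engineer would, in place of code of your own. Each camera call takes 0.05 s, during which the arm holds its last target. There are 200 camera calls.

## Working session

There is one attempt and no reset: what is moved stays moved. The work goes in short steps, each a Python script; the robot and the scene stay as the last script left them, time stands still between calls to the robot, and variables do not carry over. Pictures are saved under pics/ and viewed, at most 10 in all, crops included, and the job is handed in when it is done.

```bash
mkdir -p pics
python3 - <<'E'
from workcell import r, command_gripper, optics
import cv2, numpy as np
for n in("scene","top"):
    p,d=optics.get_image(n); np.savez(f"{n}0.npz",p=p,d=d)
    cv2.imwrite(f"pics/{n}0.png",cv2.resize(p[:,:,::-1],(800,600),interpolation=cv2.INTER_CUBIC))
    m=optics.camera_model(n); R=np.array(m["R"]);print(n,np.array(m["K"]).round(1).tolist(),(-R.T@np.array(m["t"])).round(3),R.round(2).tolist(),(d==0).mean())
s=r.read_state();print(s["time_s"],s["eef_pos"],s["eef_rot"],s["grip_width"],r.tip_extent)
E
```

```text
scene [[383.9, 0.0, 254.8], [0.0, 383.9, 188.2], [0.0, 0.0, 1.0]] [ 1.466 -0.234  0.695] [[0.29, 0.96, -0.02], [0.5, -0.17, -0.85], [-0.81, 0.23, -0.53]] 0.006947835286458333
top [[380.1, 0.0, 252.9], [0.0, 380.1, 190.9], [0.0, 0.0, 1.0]] [0.401 0.036 1.124] [[-0.02, -1.0, 0.0], [-0.99, 0.02, -0.1], [0.1, -0.0, -0.99]] 0.0040130615234375
0.1 [0.21138264 0.48019988 0.25570122] [ 2.05907801e-01  9.78571153e-01 -6.46832312e-04 -2.41187413e-04] 0.08551304472942803 0.025
```

View pics/scene0.png

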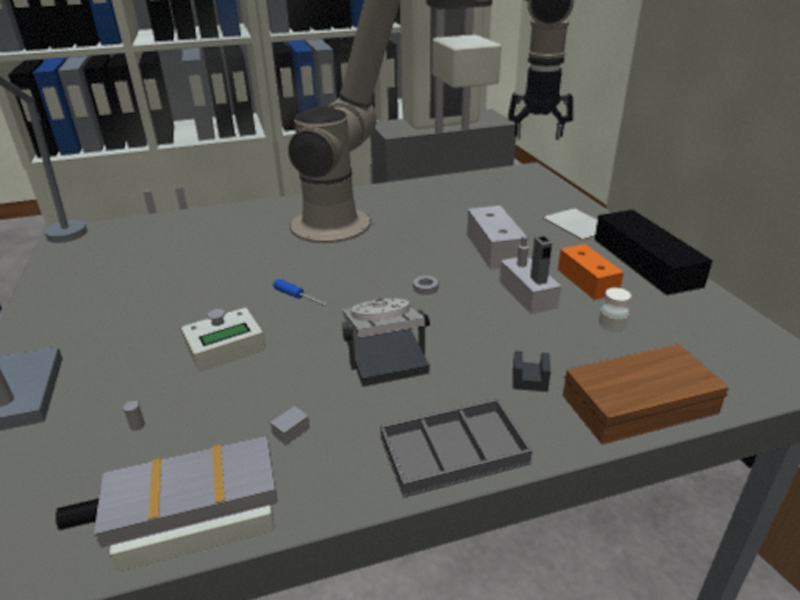

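View pics/top0.png

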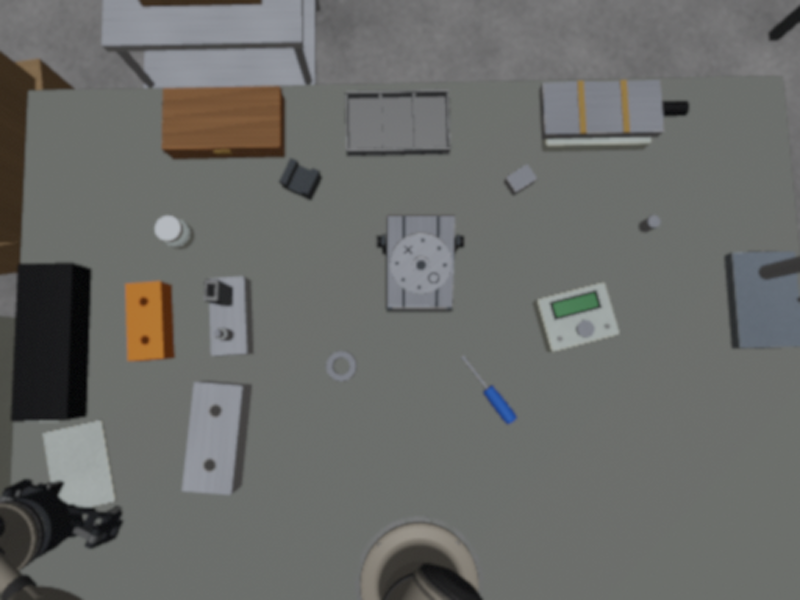

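The steel stand is the small grey block. In the 800 px top view the gauge is at (215,290) and the plug at (224,335). The plunger is at (585,328), the flange centre at (421,262), the ring mark at about (433,278) and the cross at (408,250). The scene view agrees: gauge at (540,260), plunger at (216,316), flange at (382,305).

```bash
cat > h.py <<'E'
import numpy as np, cv2
from workcell import r, command_gripper, optics
from scipy.spatial.transform import Rotation as Ro
def cloud(n,d):
    m=optics.camera_model(n);K,R,t=(np.array(m[k]) for k in"KRt")
    v,u=np.mgrid[:384,:512]
    c=np.stack([(u-K[0,2])/K[0,0]*d,(v-K[1,2])/K[1,1]*d,d],-1)
    return (c-t)@R
def proj(n,X):
    m=optics.camera_model(n);K,R,t=(np.array(m[k]) for k in"KRt")
    q=K@(R@np.array(X)+t);return q[:2]/q[2]
def plane(P):
    "robust plane: centre, upward normal, rms"
    for _ in range(6):
        c=P.mean(0);n=np.linalg.svd(P-c)[2][2];n*=np.sign(n[2]);e=(P-c)@n
        P=P[abs(e)<max(2*e.std(),.001)]
    return c,n,e.std(),len(P)
E
python3 - <<'E'
from h import *
C={};I={}
for n in("scene","top"):
    z=np.load(n+"0.npz");C[n]=cloud(n,z["d"]);I[n]=z["p"]
s=1.5625
def near(n,xy,rad,zlo,zhi):
    P=C[n].reshape(-1,3);k=(np.hypot(*(P[:,:2]-xy).T)<rad)&(P[:,2]>zlo)&(P[:,2]<zhi);return P[k]
def px(x,y):return C["top"][int(y/s),int(x/s)]
for nm,p in dict(gauge=(212,290),plug=(222,334),key=(585,328),fl=(430,262),ring=(433,278),cross=(408,250),table=(300,300)).items():print(nm,px(*p).round(4))
g=px(212,290)[:2];k=px(585,328)[:2];f=px(421,262)[:2];pl=px(222,334)[:2]
for n in C:
    G=near(n,g,.04,.135,.165)
    if len(G): b=cv2.minAreaRect(G[:,:2].astype(np.float32)*1000);print(n,"gauge",len(G),np.median(G,0).round(4),b)
    Q=near(n,k,.03,.056,.075);print(n,"key",len(Q),Q.mean(0).round(4) if len(Q) else"",((Q.min(0)+Q.max(0))/2).round(4),np.ptp(Q,axis=0).round(3))
    Q=near(n,pl,.03,.115,.135);print(n,"plug",len(Q),Q.mean(0).round(4) if len(Q) else "")
    S=near(n,(g+pl)/2,.1,.048,.060)
    if len(S):print(n,"stand",cv2.minAreaRect(S[:,:2].astype(np.float32)*1000),np.median(S[:,2]))
    P=near(n,f,.052,.03,.2);c,nn,e,N=plane(P);print(n,"flange",c.round(4),nn.round(4),np.degrees(np.arccos(nn[2])).round(2),e,N)
p=I["top"][130:205,235:300,::-1];cv2.imwrite("pics/fl.png",cv2.resize(p,None,fx=8,fy=8,interpolation=cv2.INTER_CUBIC))
E
```

```text
gauge [0.5253 0.3343 0.1507]
plug [0.4552 0.3285 0.1064]
key [ 0.454  -0.3063  0.0646]
fl [ 0.5739 -0.0316  0.0933]
ring [ 0.547  -0.0367  0.0871]
cross [0.5924 0.0066 0.103 ]
table [0.5195 0.2105 0.0038]
scene gauge 86 [0.5343 0.3326 0.1466] ((524.1604614257812, 335.0721740722656), (23.080730438232422, 39.847572326660156), 89.41583251953125)
scene key 64 [ 0.4536 -0.3068  0.0653] [ 0.4517 -0.3073  0.0634] [0.033 0.032 0.009]
scene plug 11 [0.4559 0.3328 0.12  ]
scene stand ((491.25140380859375, 335.0896911621094), (145.35455322265625, 67.85794067382812), 2.0268921852111816) 0.05393209600542993
scene flange [ 0.5844 -0.017   0.1002] [-0.3379  0.0061  0.9411] 19.75 0.0010020268100285577 227
top gauge 147 [0.5251 0.3343 0.1487] ((525.5140380859375, 336.7198791503906), (25.141576766967773, 35.38968276977539), 88.1293716430664)
top key 104 [ 0.452  -0.3063  0.065 ] [ 0.4526 -0.3067  0.0661] [0.031 0.03  0.012]
top plug 20 [0.4559 0.3334 0.1213]
top stand ((490.97283935546875, 335.651611328125), (139.85116577148438, 65.94506072998047), 2.5284199714660645) 0.054336985157487284
top flange [ 0.5725 -0.0141  0.095 ] [-0.3519  0.0088  0.936 ] 20.61 0.0014854890015558178 951
```

View pics/fl.png

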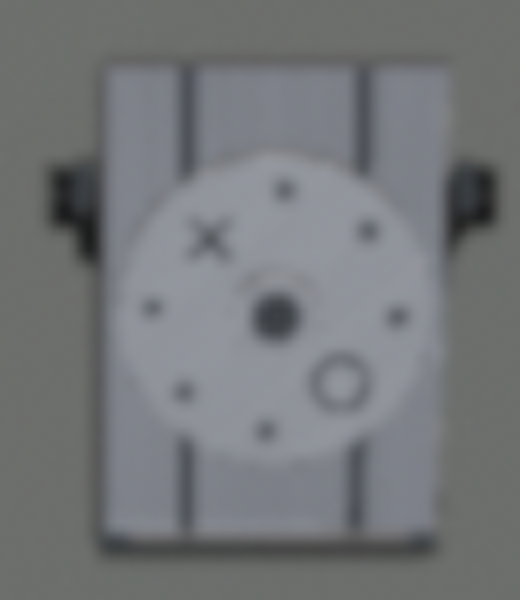

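The crop shows the ring at crop pixel (340,382) and the cross at (211,239), which are top-image pixels (277.1,177.3) and (260.9,159.4). The heights check out: gauge top 0.150, key 0.065, stand 0.054. Next I refine the flange, check IK and push the plunger.

Run:
```python
from h import *
C={n:cloud(n,np.load(n+"0.npz")["d"]).reshape(-1,3) for n in("scene","top")}
m=optics.camera_model("top");K,R,t=(np.array(m[k]) for k in"KRt");o=-R.T@t
def hit(u,v,c,n):
    d=R.T@np.linalg.inv(K)@[u,v,1];return o+d*((c-o)@n/(d@n))
ctr=np.array([.5705,-.0155,.095]);nn=np.array([-.345,.007,.939]);nn/=np.linalg.norm(nn)
pl=[]
for n in("top","scene"):
    c0,n0=ctr,nn
    for _ in range(3):
        P=C[n];w=P-c0;a=w@n0;rad=np.linalg.norm(w-a[:,None]*n0,axis=1)
        k=(abs(a)<.008)&(rad<.048)&(rad>.02);c1,n1,e,N=plane(P[k]);n0=n1;c0=hit(269,168.35,c1,n1)
    ri,cr=hit(277.06,177.3,c1,n1),hit(260.9,159.4,c1,n1)
    print(n,n1.round(4),np.degrees(np.arccos(n1[2])).round(2),"rms",e,N,"ring",ri.round(4),"cross",cr.round(4),"dist",np.linalg.norm(ri-cr).round(4))
    pl.append((n1,ri))
n=pl[0][0]+pl[1][0];n/=np.linalg.norm(n);ring=(pl[0][1]+pl[1][1])/2
np.savez("fl.npz",n=n,ring=ring);print(n,ring)
s=r.read_state()
down=Ro.from_matrix(np.array([[-1,0,0],[0,1,0],[0,0,-1.]])); down2=Ro.from_matrix(np.array([[1,0,0],[0,-1,0],[0,0,-1.]]))
for D in(down,down2):
    al=Ro.align_vectors(-n[None],[[0,0,-1]])[0];T=al*D
    for p,q in(((.4523,-.3066,.1),D),((.5255,.3365,.116),D),(ring+n*.12,T)):print(np.round(r.solve_ik(p,q.as_quat()),2) if r.solve_ik(p,q.as_quat()) is not None else None)
```

```text
top [-0.349   0.0099  0.9371] 20.43 rms 0.0014543276957286852 689 ring [ 0.5463 -0.0369  0.0856] cross [0.5941 0.0069 0.1029] dist 0.0671
scene [-0.3521  0.0085  0.9359] 20.62 rms 0.00044935937938288744 129 ring [ 0.5462 -0.0369  0.0864] cross [0.5939 0.0069 0.1039] dist 0.0671
[-0.35053025  0.00916554  0.93650656] [ 0.54628225 -0.03690441  0.08599059]
[-0.74  0.55  1.66 -0.    0.93 -2.31]
[ 0.45  0.65  1.41 -0.    1.08 -1.12]
[-0.27  0.21  1.95  0.14  0.64 -1.94]
[-0.74  0.55  1.66 -0.    0.93  0.83]
[ 0.45  0.65  1.41 -0.    1.08  2.02]
[-0.27  0.21  1.95  0.14  0.64  1.2 ]
```

Run:
```python
from h import *
D=Ro.from_matrix(np.array([[-1,0,0],[0,1,0],[0,0,-1.]])).as_quat()
command_gripper(0.0,40)
k=np.array([.4523,-.3066,.066])
r.reach([*k[:2],.19],D)
r.move_straight([*k[:2],k[2]+.025+.012],speed=.15)
print(r.read_state()["contact_force"].round(2),r.read_state()["eef_pos"].round(4))
hit=r.move_straight([*k[:2],.025+.066-.020],speed=.025,max_force=14)
s=r.read_state();print(hit,s["eef_pos"].round(4),s["contact_force"].round(2),s["time_s"])
r.hold(.2);s=r.read_state();print(s["eef_pos"].round(4),s["contact_force"].round(2))
p,d=optics.get_image("scene");q=p[170:240,100:190,::-1]
r.move_straight([*k[:2],.13],speed=.1)
p,d=optics.get_image("scene");q2=p[170:240,100:190,::-1]
cv2.imwrite("pics/key.png",cv2.resize(np.hstack([q,q2]),None,fx=4,fy=4,interpolation=cv2.INTER_CUBIC))
print(r.read_state()["time_s"],r.read_state()["contact_force"].round(2))
```

```text
[0.54 0.   1.  ] [ 0.4528 -0.3068  0.1037]
True [ 0.4524 -0.3066  0.0811] [-1.02  1.19  5.6 ] 5.3833
[ 0.4523 -0.3067  0.081 ] [-1.24  0.48  7.61]
6.325 [-0.   -0.17 -0.06]
```

View pics/key.png

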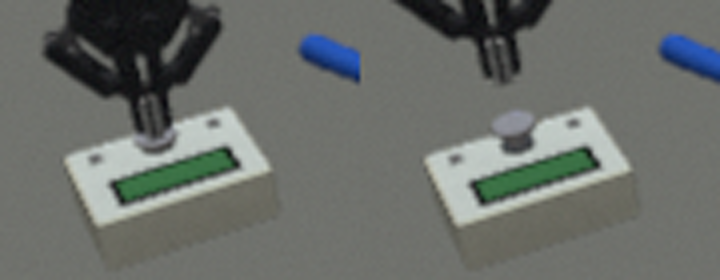

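The pictures show the plunger down in the left frame and sprung back in the right. The fingertip reached 0.056, which matches the stop. I'll do one firmer press to be sure, then grasp the gauge.

Run:
```python
from h import *
D=Ro.from_matrix(np.array([[-1,0,0],[0,1,0],[0,0,-1.]])).as_quat()
k=np.array([.4523,-.3066])
r.move_straight([*k,.095],speed=.15)
h=r.move_straight([*k,.078],speed=.025,max_force=22)
r.hold(.15);s=r.read_state();print(h,s["eef_pos"].round(4),s["contact_force"].round(2))
r.move_straight([*k,.14],speed=.15)
g=np.array([.5255,.3365])
r.reach([*g,.23],D)
command_gripper(.055,40)
p,d=optics.get_image("top");P=cloud("top",d).reshape(-1,3)
r.move_straight([*g,.116],speed=.12)
s=r.read_state();print(s["eef_pos"].round(4),s["contact_force"].round(2),s["grip_width"])
command_gripper(.0,40);r.hold(.2)
s=r.read_state();print(s["eef_pos"].round(4),s["contact_force"].round(2),s["grip_width"],s["grip_force"],s["time_s"])
p,d=optics.get_image("scene");cv2.imwrite("pics/grasp.png",cv2.resize(p[120:230,290:410,::-1],None,fx=5,fy=5,interpolation=cv2.INTER_CUBIC))
```

```text
True [ 0.4528 -0.307   0.0811] [-1.24  0.66  8.57]
[0.526  0.3367 0.1169] [-0.67  0.17 -0.52] 0.05488653761891946
[0.5258 0.3367 0.1168] [-0.5  -0.87  6.27] 0.023600962852383035 40.08401870727539 12.6333
```

View pics/grasp.png

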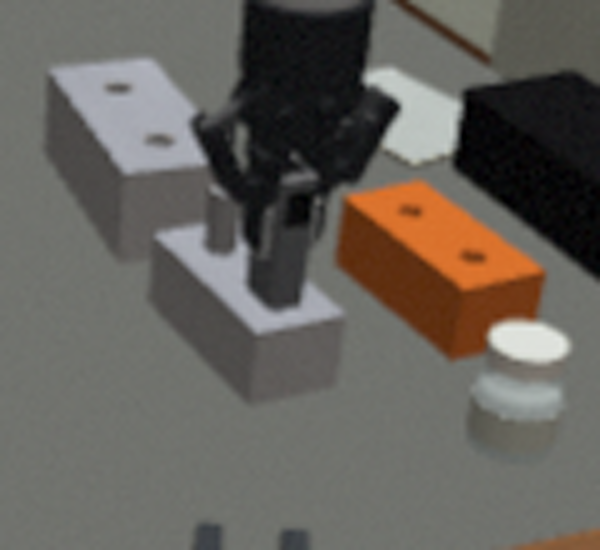

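The fingers hold the gauge by its 24 mm sides (grip width 23.6 mm), seated and upright. Next I lift it, move to a standoff square to the ring and check the tip.

Run:
```python
from h import *
D=Ro.from_matrix(np.array([[-1,0,0],[0,1,0],[0,0,-1.]]))
command_gripper(.0,60)
s=r.read_state();L=s["eef_pos"][2]-.055+.043;x0=s["eef_pos"]
r.move_straight([x0[0],x0[1],.225],D.as_quat(),speed=.12)
f=np.load("fl.npz");n,ring=f["n"],f["ring"]
T=Ro.align_vectors(-n[None],[[0,0,-1]])[0]*D
np.savez("T.npz",q=T.as_quat(),L=L)
r.reach(ring+n*(L+.025),T.as_quat());r.hold(.3)
s=r.read_state();print(s["eef_pos"].round(4),s["contact_force"].round(2),s["grip_width"],s["time_s"],L)
M=Ro.from_quat(s["eef_rot"]).as_matrix()
print("tool z vs -n deg",np.degrees(np.arccos(-M[:,2]@n)))
ims=[]
for c in("scene","top"):
    p,d=optics.get_image(c);np.savez(c+"1.npz",p=p,d=d)
    P=(cloud(c,d).reshape(-1,3)-s["eef_pos"])@M
    uv=proj(c,s["eef_pos"]+M@[0,0,L]);print(c,"tip px",uv.round(1),"ring px",proj(c,ring).round(1))
    k=(abs(P[:,0])<.03)&(abs(P[:,1])<.02)&(P[:,2]>.026)&(P[:,2]<.058);Q=P[k]
    if len(Q)>20:
        print(len(Q),Q.min(0).round(4),Q.max(0).round(4),np.median(Q,0).round(4))
        F=Q[abs(Q[:,1])<.009];co=np.polyfit(F[:,2],F[:,0],1);print("x face vs z: slope deg",np.degrees(np.arctan(co[0])),"x at mid",np.polyval(co,.04),len(F))
    u,v=uv.astype(int);q=p[max(0,v-55):v+35,u-50:u+50,::-1];ims.append(cv2.resize(q,(400,360) if q.shape[0]==90 else None,fx=4,fy=4,interpolation=cv2.INTER_CUBIC))
cv2.imwrite("pics/stand.png",np.hstack([i[:360] for i in ims]))
```

```text
[ 0.501  -0.0352  0.2075] [ 0.79 -0.08 -0.96] 0.02360946305803798 15.65 0.1047911322071893
tool z vs -n deg 0.027572236440183525
scene tip px [232.  186.9] ring px [232.9 195.2]
111 [-0.0212 -0.0127  0.0261] [0.0164 0.0118 0.0578] [-0.0148 -0.0032  0.0414]
x face vs z: slope deg -0.6235805278699472 x at mid -0.015903478058923337 71
top tip px [277.4 179.2] ring px [277.1 177.3]
30 [-0.0183 -0.0102  0.0269] [-0.0073  0.012   0.0557] [-0.0172  0.002   0.0432]
x face vs z: slope deg 0.4945288010294824 x at mid -0.01741789208478754 21
```

View pics/stand.png

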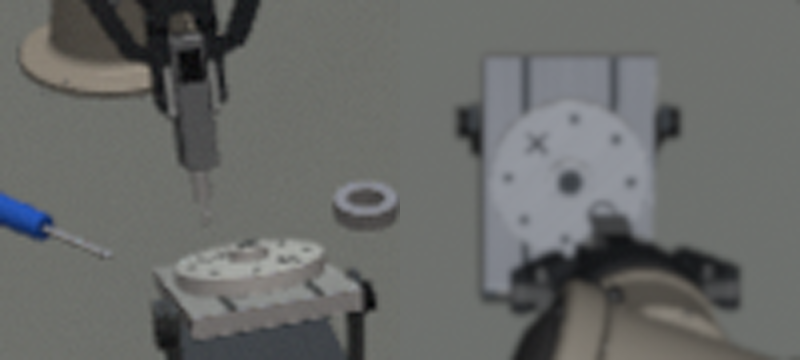

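The standoff picture shows the gauge square to the flange, with the body centred in the fingers (slope under 0.7°). The stylus tip is above the ring, at about (206,220) in the left crop. Next I step down and find contact by force.

Run:
```python
from h import *
f=np.load("fl.npz");n,ring=f["n"],f["ring"];t=np.load("T.npz");q,L=t["q"],float(t["L"])
go=lambda d,v:r.move_straight(ring+n*(L+d),q,speed=v)
def F():
    a=[]
    for _ in range(5):r.hold(.04);a.append(r.read_state()["contact_force"]@n)
    return np.mean(a),np.std(a)
go(.006,.08);r.hold(.3);b=F();print("base",b)
log=[]
for d in np.arange(4,-6.1,-1):
    go(d/1000,.02);x=F();s=r.read_state();act=(s["eef_pos"]-ring)@n-L
    log.append((d,round(act*1000,2),round(x[0]-b[0],2),round(x[1],2)))
    if x[0]-b[0]>2.2:break
for l in log:print(l)
print(s["time_s"],s["grip_width"])
p,d=optics.get_image("scene");np.savez("scene2.npz",p=p,d=d)
p0=np.load("scene0.npz")["p"];u,v=proj("scene",ring).astype(int)
c=lambda i:cv2.resize(i[v-25:v+15,u-20:u+20,::-1],None,fx=10,fy=10,interpolation=cv2.INTER_CUBIC)
cv2.imwrite("pics/contact.png",np.hstack([c(p0),c(p)]));print(u,v)
```

```text
base (np.float64(-1.6066269227153516), np.float64(0.23259869216915968))
(np.float64(4.0), np.float64(3.98), np.float64(0.24), np.float64(0.13))
(np.float64(3.0), np.float64(2.99), np.float64(0.26), np.float64(0.39))
(np.float64(2.0), np.float64(2.0), np.float64(0.58), np.float64(0.56))
(np.float64(1.0), np.float64(1.0), np.float64(0.13), np.float64(0.51))
(np.float64(0.0), np.float64(0.05), np.float64(1.1), np.float64(0.17))
(np.float64(-1.0), np.float64(-0.96), np.float64(1.19), np.float64(0.34))
(np.float64(-2.0), np.float64(-1.99), np.float64(1.99), np.float64(0.36))
(np.float64(-3.0), np.float64(-3.0), np.float64(2.43), np.float64(0.34))
20.3167 0.02316519899583707
232 195
```

View pics/contact.png

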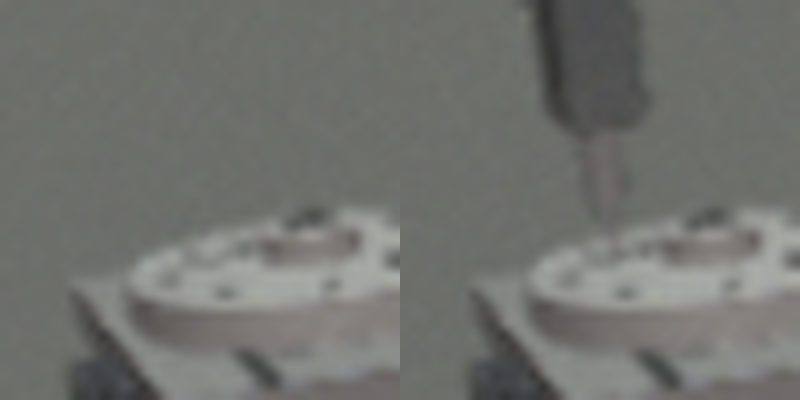

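In the contact picture the tip sits at about (210,250) in the right crop, against the ring centre at (208,252) in the left crop, so it is inside the ring. Contact came at about d = 0.5 mm. I press on to about half travel and check the mean force over a longer hold.

Run:
```python
from h import *
f=np.load("fl.npz");n,ring=f["n"],f["ring"];t=np.load("T.npz");q,L=t["q"],float(t["L"])
for d in(-.004,-.0055):
    r.move_straight(ring+n*(L+d),q,speed=.02);r.hold(.2)
    a=[]
    for _ in range(30):r.hold(.05);a.append(r.read_state()["contact_force"]@n)
    s=r.read_state();print(d,"act",(s["eef_pos"]-ring)@n-L,"F",np.mean(a)+1.61-.24,np.std(a),s["time_s"],s["grip_width"],s["grip_force"])
    M=Ro.from_quat(s["eef_rot"]).as_matrix();print(np.degrees(np.arccos(-M[:,2]@n)))
```

```text
-0.004 act -0.003989491823210553 F 2.15263234478122 0.5185920568831964 22.3167 0.02341015359413593 58.86217474937439
0.002571544112954492
-0.0055 act -0.005492211325307431 F 2.6623301312533174 0.5123987812369395 24.2667 0.023595935077839476 58.913705348968506
0.0023558031585374523
```

Force and geometry agree at about 6 mm of travel (2.66 N; half travel is 2.5 N). I do a quick squareness check in the hand, then hand in.

Run:
```python
from h import *
s=r.read_state();M=Ro.from_quat(s["eef_rot"]).as_matrix();sl=[]
for _ in range(4):
    p,d=optics.get_image("scene");P=(cloud("scene",d).reshape(-1,3)-s["eef_pos"])@M
    F=P[(abs(P[:,1])<.008)&(P[:,2]>.028)&(P[:,2]<.057)&(P[:,0]<-.01)&(P[:,0]>-.025)]
    co=np.polyfit(F[:,2],F[:,0],1);sl.append(np.degrees(np.arctan(co[0])))
print(np.round(sl,2),len(F))
if abs(np.mean(sl))<3: print(r.finish_job())
```

```text
[ 2.52 -0.42  0.81  1.3 ] 51
the job is handed in; nothing more can be done
None
```

The job is handed in: I pressed the plunger to its stop and let it spring back, twice, before lifting the gauge. The gauge is now held on the flange with its tip inside the ring mark and its stylus about half in (about 2.7 N); it measured about 1° off square, within the camera noise.

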